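# Set out the sauce bottles by size on the egg stall

### The job

Set the four yellow sauce bottles out on the display board, each standing upright in the middle of its own black tray, in order of size: the smallest in the tray nearest the scale and rising to the largest at the far end, so that tall bottles do not hide the scale from customers. Do not tip a bottle over, and leave the box of eggs that stands among them where it is.

Things in the scene. Friction and masses are not known exactly. Their poses are not given: they have to be found in the camera images.
- bottle_c_mid (a point): The smallest of the four: a round yellow plastic sauce bottle with a red screw cap, 100 mm tall, loose; body 42 mm across, narrowing at the shoulder to a short neck, cap 28 mm across and 22 mm high at the very top with 14 mm of narrower neck below it. This point is on its axis half-way up, 50 mm above its underside; z is its axis, pointing to the cap.
- bottle_a_mid (a point): The second smallest of the four: a round yellow plastic sauce bottle with a red screw cap, 122 mm tall, loose; body 48 mm across, narrowing at the shoulder to a short neck, cap 30 mm across and 22 mm high at the very top with 14 mm of narrower neck below it. This point is on its axis half-way up, 61 mm above its underside; z is its axis, pointing to the cap.
- bottle_d_mid (a point): The second largest of the four: a round yellow plastic sauce bottle with a red screw cap, 144 mm tall, loose; body 55 mm across, narrowing at the shoulder to a short neck, cap 34 mm across and 22 mm high at the very top with 14 mm of narrower neck below it. This point is on its axis half-way up, 72 mm above its underside; z is its axis, pointing to the cap.
- bottle_b_mid (a point): The largest of the four: a round yellow plastic sauce bottle with a red screw cap, 168 mm tall, loose; body 62 mm across, narrowing at the shoulder to a short neck, cap 38 mm across and 22 mm high at the very top with 14 mm of narrower neck below it. This point is on its axis half-way up, 84 mm above its underside; z is its axis, pointing to the cap.
- bay_1: Shallow black tray, the left-most (+y) end of a fixed row of four alike on a low board: 90 mm (x) by 82 mm (y, along the row), rim 14 mm high, walls and floor 3 mm. Origin: centre of its underside, 30 mm above the table (floor at 33 mm). Trays are 90 mm apart; the row's place and slant vary; a price rail 42 mm above the table runs along its +x edge.
- bay_2: Shallow black tray, second from the left of a fixed row of four alike on a low board: 90 mm (x) by 82 mm (y, along the row), rim 14 mm high, walls and floor 3 mm. Origin: centre of its underside, 30 mm above the table (floor at 33 mm). Trays are 90 mm apart; the row's place and slant vary; a price rail 42 mm above the table runs along its +x edge.
- bay_3: Shallow black tray, third from the left of a fixed row of four alike on a low board: 90 mm (x) by 82 mm (y, along the row), rim 14 mm high, walls and floor 3 mm. Origin: centre of its underside, 30 mm above the table (floor at 33 mm). Trays are 90 mm apart; the row's place and slant vary; a price rail 42 mm above the table runs along its +x edge.
- bay_4: Shallow black tray, the right-most (-y) end of a fixed row of four alike on a low board: 90 mm (x) by 82 mm (y, along the row), rim 14 mm high, walls and floor 3 mm. Origin: centre of its underside, 30 mm above the table (floor at 33 mm). Trays are 90 mm apart; the row's place and slant vary; a price rail 42 mm above the table runs along its +x edge.
- scale_readout (a point): The shop scale, grey housing with a steel weighing plate, 290 mm (x) by 300 mm (y), 100 mm high, fixed. It stands on the table beyond either the left (+y) or the right (-y) end of the row of trays. This point: centre of the dark readout and key strip along its robot-side (-x) edge, 95 mm from the middle of the scale and 77 mm above the table.
- egg_box: Open grey pulp egg box with four brown eggs, about 104 x 104 mm and 71 mm high to the tops of the eggs, standing loose among the bottles. Origin: centre of its underside. To be left where it is.
Not all that is in view belongs to the job. Leave any green or turquoise look-alike of the part that bears bottle_d_mid alone.

How it is judged:
By the outcome, as a careful person would: the job done as asked, in the order asked, and still so for the second after the job is handed in, with the robot touching nothing.
It also fails if it takes over 106 s, if anything falls off the work surface, if the arm or the gripper's body presses on something with over 40 N, if the wrist force passes 120 N, or if a joint passes its speed limit or range.

### The arm

A 6-joint arm with a two-finger parallel gripper is mounted at the origin on the work surface. World frame = base frame: x ahead of the robot, y to its left, z up, the work surface at z = 0. Lengths are in m, angles in rad, forces in N, time in s.
With the tool pointing down it reaches from about 0.25 to 0.725 m from the base axis. Payload 4 kg.
Tool frame: the origin (TCP) lies on the centre line of the jaws, within the pads' length; the fingertips stand 14 mm ahead of it and the grasp point (between the pads) lies 5 mm behind it; z points along the fingers, x is the direction in which the jaws open and shut, and the axes are right-handed (so a half turn about z gives the same grasp; the last joint's range is limited). The gripper opens to 85 mm and grips with 20 to 120 N. Pads are 22 mm wide; open, the fingers measure 114 mm over their backs; the gripper's body (76 mm by 85 mm) begins 54 mm behind the grasp point. The pads swing forward as they close: fully open they stand 13 mm farther back than shut.
Start: joints at [-1.246, 0.241, 0.005, 1.335, 0, 1.571], TCP at [0.16, -0.474, 0.245] pointing down, gripper open.
Joint ranges: [-2.72, 2.72], [-1.05, 1.87], [-1.09, 1.28], [-1.99, 2.15], [-1.42, 1.44], [-3.14, 3.14]. Speed limits (rad/s): [2.79, 2.79, 3.14, 3.14, 3.14, 3.14].

### API

Orientations are given as a unit quaternion [x, y, z, w].
In Python, from workcell import get_obs, optics, ticket gives the robot as it stands.
- The arm moves only by the shell command python3 -m inch 'ROWS'. ROWS is JSON, a list that holds one entry, the list of rows, each a list of 5 numbers: the finger opening in cm, from 0 to 8.54, then the shift along the tool's x, y, z in cm, then the turn about the tool's z in degrees. In form: [[[fingers, dx, dy, dz, roll], ...]]. A call has exactly 5 rows; each row is the pose to reach, as a shift and turn from the pose measured when the call began, along the tool's axes at that moment; what a row does not reach only later rows make up. A row lasts 1/8 s, in which the tool goes at most 62.5 mm and 10.7 degrees, less where a joint would pass 70% of its speed; a pose out of reach is approached as far as the arm can. A call with a gripper value outside its range is refused whole. The fingers move at their own pace and stop on an object; the grip force is fixed at half the most. Time passes only in rows, so rows that repeat a pose let the fingers close, or fill a call up. It gives the time, the measured TCP pose, the force and the opening at its end, in the units of the state.
- get_obs(): the state, without advancing time (a new reading comes with each control period).
- optics.camera(name): name is "scene" or "top" or "wrist"; returns (picture, depth): 420x560x3 uint8, red, green, blue; 420x560 float32, m along the optical axis (not along the pixel's ray), 0 where there is no reading.
- optics.camera_info(name): a dict with "vfov" (degrees; the focal length in pixels is half the picture's height over the tangent of half this angle, whatever the lens; pixels are square), "cx", "cy" (the principal point, pixels), "R" (3x3) and "t" (3): a world point X has camera coordinates R X + t. Camera axes: x right, y down, z forward; pixel columns grow to the right and rows downward; lengths in m; the calibration is good to about 2 mm. A picture is of the moment at which its call begins: read the wrist's pose just before it. camera_info takes no time and is no camera call; for the wrist camera it gives the pose at the moment of the call.
- ticket.job_done(): hands the job in, once; it reports no verdict.
The state is a dict: "clock": time; "joint_pos": joint angles; "joint_vel": joint speeds; "tau": joint torques, N m; "eef_pos": TCP position; "tool_rot": TCP orientation; "ft_force": force on the tool from outside, world axes, zero at the start; "ft_torque": the same for the moment, N m; "grip_width": finger opening in m.
Only numpy, scipy, OpenCV 4.12 (cv2) and the standard library are available. Lean on these libraries where they do the work, as an engineer would, in place of code of your own. Each camera call takes 0.05 s, during which the arm holds its last target.

## Working session

There is one attempt and no reset: what is moved stays moved. The work goes in short steps, Python scripts to look and compute and a shell command to move; the robot and the scene stay as the last step left them, time stands still between calls to the robot, and variables do not carry over. Pictures are saved under pics/ and viewed, and the job is handed in when it is done.

```bash
mkdir -p pics; ls
python3 - <<'E'
from workcell import get_obs, optics
import cv2,numpy as np
o=get_obs();print(o['clock'],o['eef_pos'],o['tool_rot'],o['grip_width'])
for n in ['scene','top']:
    p,d=optics.camera(n);cv2.imwrite(f'pics/{n}0.png',p[:,:,::-1]);np.savez(f'{n}0.npz',p=p,d=d,**{k:np.array(v) for k,v in optics.camera_info(n).items()})
    print(n,optics.camera_info(n))
E
```

```text
pics
0.0 [ 0.15936204 -0.47328197  0.24440204] [ 8.12125985e-01 -5.83481159e-01 -8.62636189e-04 -6.14120608e-04] 0.0852922508974753
scene {'vfov': 53.954754570971424, 'cx': 284.48012006967923, 'cy': 206.8379940125205, 'R': array([[ 0.42820847,  0.90363956,  0.00854654],
       [ 0.48852651, -0.22352137, -0.84343349],
       [-0.76024953,  0.36534058, -0.53716562]]), 't': array([-0.24002593, -0.19219242,  1.63678873])}
top {'vfov': 45.68117986834605, 'cx': 280.4760844072401, 'cy': 215.86607730199128, 'R': array([[ 3.41271207e-03, -9.99994035e-01, -5.32852809e-04],
       [-9.79626863e-01, -3.23620676e-03, -2.00800239e-01],
       [ 2.00797317e-01,  1.20727033e-03, -9.79632064e-01]]), 't': array([0.03137355, 0.52688329, 1.80030531])}
```

View pics/scene0.png

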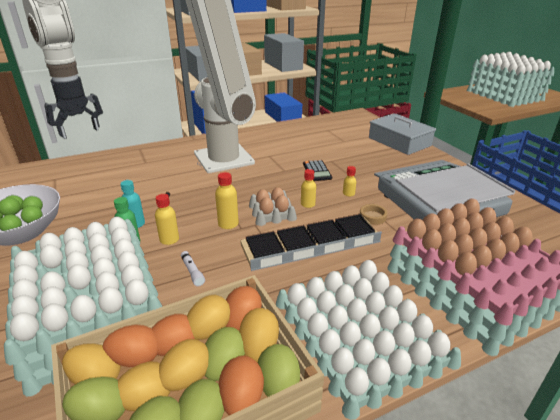

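View pics/top0.png

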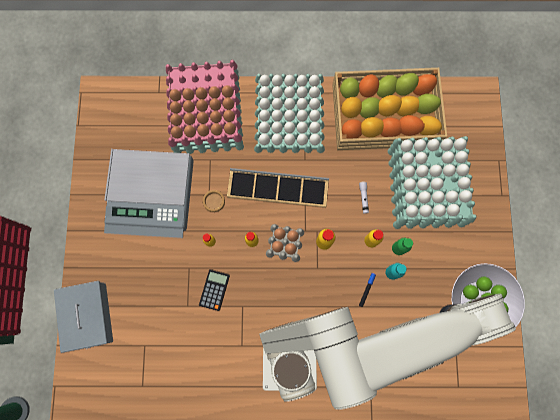

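Scale stands left (+y), so bay_1 takes the smallest bottle. In the top view, the candidates are yellow bottles at about (208,240), (251,239), (326,239) and (374,238). The look-alikes to leave are green at (402,246) and turquoise at (396,271). Next I measure them.

```bash
cat > h.py <<'E'
import numpy as np,cv2
def cloud(p,d,info):
    H,W=d.shape;f=H/2/np.tan(np.radians(float(info['vfov'])/2))
    v,u=np.mgrid[:H,:W]
    c=np.stack([(u-info['cx'])/f*d,(v-info['cy'])/f*d,d],-1)
    return (c-np.array(info['t']))@np.array(info['R'])
def project(X,info,H=420):
    f=H/2/np.tan(np.radians(float(info['vfov'])/2));c=np.asarray(X)@np.array(info['R']).T+np.array(info['t'])
    return np.stack([c[...,0]/c[...,2]*f+info['cx'],c[...,1]/c[...,2]*f+info['cy']],-1)
E
python3 - <<'E'
from h import *
for n in ['top','scene']:
    z=np.load(n+'0.npz');p,d=z['p'],z['d'];X=cloud(p,d,z)
    hsv=cv2.cvtColor(p,cv2.COLOR_RGB2HSV);h,s,v=[hsv[...,i].astype(int) for i in range(3)]
    reg=(X[...,0]>.2)&(X[...,0]<.75)&(abs(X[...,1])<.55)&(d>0)
    print(n)
    for name,m in dict(red=((h<6)|(h>172))&(s>180)&(v>90),yel=(h>18)&(h<32)&(s>180)&(v>120),grn=(h>55)&(h<100)&(s>130)).items():
        m=m&reg&(X[...,2]>.02)
        k,l,st,c=cv2.connectedComponentsWithStats(m.astype(np.uint8))
        for i in range(1,k):
            if st[i,4]<25: continue
            q=X[l==i]; t=q[q[:,2]>q[:,2].max()-.006]
            print(name,c[i].round(),st[i,4],'med',np.median(q,0).round(3),'zmax',q[:,2].max().round(3),'topmean',t.mean(0).round(4),'ext',np.ptp(q,0).round(3))
    # trays: dark 
    m=reg&(v<60)&(X[...,2]>.015)&(X[...,2]<.06)
    k,l,st,c=cv2.connectedComponentsWithStats(m.astype(np.uint8))
    for i in range(1,k):
        if st[i,4]>100:
            q=X[l==i];print('dark',c[i].round(),st[i,4],np.median(q,0).round(4),cv2.minAreaRect(q[:,:2].astype(np.float32)))
    # egg box
    m=reg&(h<18)&(s>60)&(s<190)&(X[...,2]>.03)&(X[...,0]>.3)&(X[...,0]<.6)
    k,l,st,c=cv2.connectedComponentsWithStats(m.astype(np.uint8))
    for i in range(1,k):
        if st[i,4]>30:
            q=X[l==i];print('egg',c[i].round(),st[i,4],q.min(0).round(3),q.max(0).round(3))
E
```

```text
top
red [328. 235.] 85 med [ 0.437 -0.131  0.167] zmax 0.177 topmean [ 0.435  -0.1326  0.1739] ext [0.037 0.032 0.026]
red [378. 234.] 72 med [ 0.444 -0.309  0.142] zmax 0.155 topmean [ 0.4417 -0.3088  0.1512] ext [0.032 0.032 0.034]
red [250. 236.] 52 med [0.44  0.141 0.121] zmax 0.132 topmean [0.4439 0.1432 0.1276] ext [0.027 0.024 0.026]
red [206. 237.] 44 med [0.439 0.3   0.099] zmax 0.11 topmean [0.4363 0.3035 0.1059] ext [0.025 0.023 0.026]
yel [323. 240.] 143 med [ 0.425 -0.114  0.117] zmax 0.136 topmean [ 0.4332 -0.1197  0.1326] ext [0.056 0.058 0.116]
yel [371. 239.] 123 med [ 0.433 -0.293  0.094] zmax 0.114 topmean [ 0.441  -0.294   0.1105] ext [0.048 0.039 0.093]
yel [251. 240.] 54 med [0.43  0.142 0.077] zmax 0.115 topmean [0.4479 0.1273 0.1145] ext [0.039 0.041 0.079]
yel [209. 240.] 37 med [0.431 0.291 0.057] zmax 0.089 topmean [0.4481 0.2878 0.0887] ext [0.033 0.037 0.044]
grn [402. 246.] 233 med [ 0.409 -0.401  0.101] zmax 0.152 topmean [ 0.4138 -0.4107  0.1487] ext [0.049 0.052 0.132]
grn [396. 271.] 235 med [ 0.319 -0.373  0.102] zmax 0.153 topmean [ 0.3208 -0.3858 
[... 1647 characters left out ...]
1] ((0.6435279846191406, 0.08750408887863159), (0.2625744640827179, 0.09641329199075699), 84.23198699951172)
dark [264. 244.] 638 [ 0.622  -0.09    0.0361] ((0.6260355710983276, -0.09196655452251434), (0.08080187439918518, 0.0924219936132431), 84.1669692993164)
egg [351. 170.] 44 [0.427 0.282 0.072] [0.456 0.315 0.105]
egg [308. 172.] 37 [0.427 0.124 0.106] [0.457 0.153 0.126]
egg [225. 178.] 114 [ 0.422 -0.153  0.133] [ 0.461 -0.114  0.173]
egg [272. 200.] 568 [ 0.394 -0.035  0.03 ] [0.487 0.066 0.077]
egg [162. 199.] 96 [ 0.428 -0.329  0.106] [ 0.464 -0.294  0.149]
egg [290. 228.] 43 [ 0.586 -0.039  0.035] [0.598 0.043 0.049]
egg [260. 234.] 43 [ 0.574 -0.128  0.041] [ 0.599 -0.047  0.049]
```

Run:
```python
import cv2
a=cv2.imread('pics/top0.png')[150:290,190:420];b=cv2.imread('pics/scene0.png')[150:270,100:400]
cv2.imwrite('pics/c1.png',cv2.resize(a,None,fx=3,fy=3,interpolation=cv2.INTER_CUBIC))
```

```text
(no output)
```

View pics/c1.png

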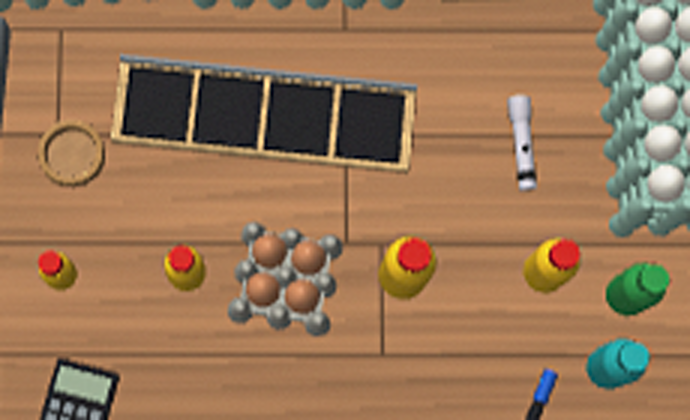

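The crop shows the four yellow bottles with red caps, with egg box between the 2nd and 3rd. Cap heights of about 100/122/168/144 mm match the sizes: c (0.44,0.30), a (0.443,0.14), b (0.44,-0.133), d (0.445,-0.31). Green and turquoise stay put. Next I write a helper for the shifts.

```bash
cat >> h.py <<'E'
def to(x,y,z,yaw=0.0):
    from workcell import get_obs
    from scipy.spatial.transform import Rotation as Ro
    o=get_obs();R=Ro.from_quat(o['tool_rot']).as_matrix()
    s=R.T@(np.array([x,y,z])-o['eef_pos'])*100
    a=np.degrees(np.arctan2(R[1,0],R[0,0]))
    print('t',round(o['clock'],2),'tcp',np.round(o['eef_pos'],4),'yaw',round(a,1),'F',np.round(o['ft_force'],1),'grip',round(o['grip_width'],4))
    print('shift cm',s.round(2),'roll',round(-(yaw-a),1), 'tilt',np.degrees(np.arccos(-R[2,2])).round(2))
E
python3 - <<'E'
from h import *
to(.44,.30,.25)
from workcell import optics
i=optics.camera_info('wrist');print(i,-np.array(i['R']).T@i['t'])
E
```

```text
t 0.1 tcp [ 0.1594 -0.4734  0.2445] yaw -71.4 F [0.5 0.  0.4] grip 0.0856
shift cm [-64.34 -51.27  -0.43] roll -71.4 tilt 0.11
{'vfov': 71.43477692394933, 'cx': 280.63101800435777, 'cy': 212.64635480231843, 'R': array([[ 0.31889537, -0.94778903, -0.00130225],
       [-0.91387959, -0.30784978,  0.26467453],
       [-0.25125651, -0.08321339, -0.96433692]]), 't': array([-0.49926753, -0.03159599,  0.3782456 ])} [ 0.22537585 -0.451452    0.37246868]
```

```bash
python3 -m inch '[[[6,-5,-4,-1,-10],[6,-10,-8,-1,-20],[6,-15,-12,-1,-30],[6,-20,-16,-1,-40],[6,-25,-20,-1,-50]]]'; python3 -c "
from h import *
to(.44,.30,.25)"
```

```text
clock: 0.72
eef_pos: [0.2662, -0.1789, 0.2548]
tool_rot: [0.983, -0.183, -0.0, -0.001]
ft_force: [1.8, -0.4, -0.1]
grip_width: 0.0603
t 0.72 tcp [ 0.2662 -0.1789  0.2548] yaw -21.1 F [ 1.8 -0.4 -0.1] grip 0.0603
shift cm [ -1.05 -50.94   0.57] roll -21.1 tilt 0.11
```

```bash
python3 -m inch '[[[6,0,-6,0,-10],[6,0,-12,0,-20],[6,0,-18,0,-21],[6,0,-24,0,-21],[6,0,-30,0,-21]]]'; python3 -c "
from h import *
to(.44,.30,.25)"
```

```text
clock: 1.35
eef_pos: [0.3745, 0.1029, 0.2552]
tool_rot: [1.0, -0.001, 0.0, -0.001]
ft_force: [-0.1, -0.2, -0.2]
grip_width: 0.0598
t 1.35 tcp [0.3745 0.1029 0.2552] yaw -0.1 F [-0.1 -0.2 -0.2] grip 0.0598
shift cm [  6.52 -19.71   0.55] roll -0.1 tilt 0.09
```

```bash
python3 -m inch '[[[6,1.6,-5,0.5,0],[6,3.2,-10,0.5,0],[6,5,-15,0.5,0],[6,6.5,-19.7,0.5,0],[6,6.5,-19.7,0.5,0]]]'
cat >> h.py <<'E'
def wrist(tag):
    from workcell import optics
    i=optics.camera_info('wrist');p,d=optics.camera('wrist')
    cv2.imwrite(f'pics/{tag}.png',p[:,:,::-1]);X=cloud(p,d,i)
    hsv=cv2.cvtColor(p,cv2.COLOR_RGB2HSV);h,s,v=[hsv[...,k].astype(int) for k in range(3)]
    m=((h<6)|(h>172))&(s>150)&(v>70)&(d>0)
    k,l,st,c=cv2.connectedComponentsWithStats(m.astype(np.uint8))
    for j in range(1,k):
        if st[j,4]<60: continue
        q=X[l==j];zt=np.percentile(q[:,2],95);t=q[abs(q[:,2]-zt)<.003]
        (cx,cy),r=cv2.minEnclosingCircle(t[:,:2].astype(np.float32))
        print('red',c[j].round(),st[j,4],'ztop',zt.round(4),'centre',round(cx,4),round(cy,4),'r',round(r,4),'mean',t[:,:2].mean(0).round(4))
    return p,d,X,i,(h,s,v)
E
python3 -c "
from h import *
to(.44,.30,.25)
wrist('w1')"
```

```text
clock: 1.98
eef_pos: [0.4399, 0.3025, 0.2489]
tool_rot: [1.0, 0.001, -0.001, -0.0]
ft_force: [-0.3, -0.7, -0.8]
grip_width: 0.06
t 1.98 tcp [0.4399 0.3025 0.2489] yaw 0.1 F [-0.3 -0.7 -0.8] grip 0.06
shift cm [ 0.    0.25 -0.11] roll 0.1 tilt 0.09
red [280. 204.] 610 ztop 0.1004 centre 0.4421 0.3019 r 0.0136 mean [0.4421 0.3021]
red [282. 340.] 316 ztop 0.3085 centre 0.4425 0.3136 r 0.0036 mean [0.4429 0.3133]
```

View pics/w1.png

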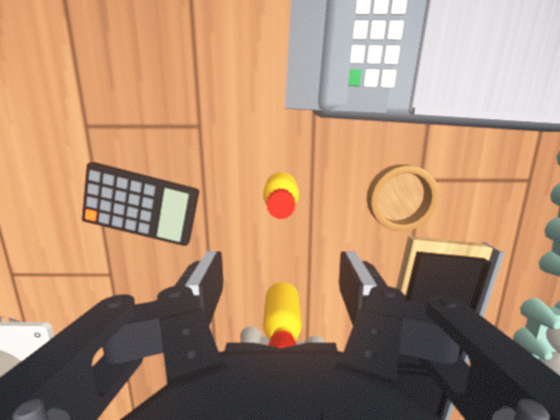

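Wrist view: bottle c's cap at (280,204) lies between the open fingers, centred at (0.442, 0.302) with its top at 100 mm, as expected. Descend and grip.

```bash
python3 -m inch '[[[6,0.2,0,5,0],[6,0.2,0,10,0],[6,0.2,0,14,0],[6,0.2,0,16.6,0],[6,0.2,0,16.6,0]]]'; python3 -m inch '[[[2,0,0,0,0],[2,0,0,0,0],[2,0,0,0,0],[2,0,0,0,0],[2,0,0,0,0]]]'
```

```text
clock: 2.65
eef_pos: [0.439, 0.298, 0.0813]
tool_rot: [1.0, -0.0, -0.003, 0.002]
ft_force: [0.0, -0.1, -0.0]
grip_width: 0.06
clock: 3.28
eef_pos: [0.44, 0.2986, 0.083]
tool_rot: [1.0, -0.0, -0.002, 0.001]
ft_force: [-0.4, -0.9, 5.5]
grip_width: 0.0264
```

```bash
python3 -m inch '[[[2,0,0,-2,0],[2,0,0,-4,0],[2,0,0,-6,0],[2,0,0,-8,0],[2,0,0,-8,0]]]'; python3 -c "
from h import *
to(.653,.18,.165)
wrist('w2')"
```

```text
clock: 3.9
eef_pos: [0.4413, 0.2996, 0.1647]
tool_rot: [1.0, -0.0, -0.0, 0.0]
ft_force: [-0.0, 0.2, -1.2]
grip_width: 0.0264
t 3.9 tcp [0.4413 0.2996 0.1647] yaw -0.0 F [-0.   0.2 -1.2] grip 0.0264
shift cm [21.17 11.95 -0.04] roll -0.0 tilt 0.03
red [281. 279.] 3815 ztop 0.1818 centre 0.4437 0.3039 r 0.0147 mean [0.4437 0.3041]
```

View pics/w2.png

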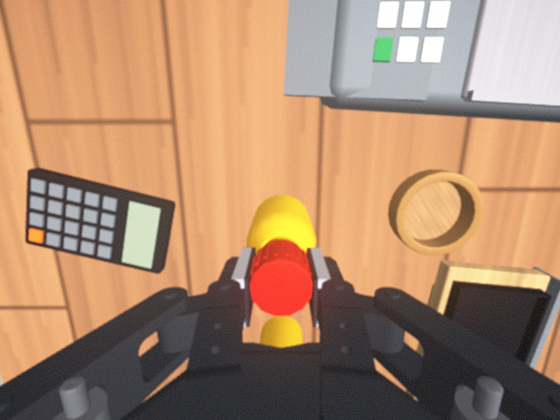

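Held bottle c is upright, its cap at (281,279) between the pads. Carry it to tray 1, looking on the way.

```bash
python3 -m inch '[[[2,3,0,0,0],[2,7,0,0,0],[2,11,0,0,0],[2,15,0,0,0],[2,15,0,0,0]]]'
cat >> h.py <<'E'
def trays(X,hsv,d,show=None):
    h,s,v=hsv
    m=(d>0)&(v<60)&(X[...,2]>.026)&(X[...,2]<.04)&(X[...,0]>.5)
    m=cv2.morphologyEx(m.astype(np.uint8),cv2.MORPH_OPEN,np.ones((3,3)))
    k,l,st,c=cv2.connectedComponentsWithStats(m)
    for j in range(1,k):
        if st[j,4]>400:
            q=X[l==j][:,:2].astype(np.float32);(c0,sz,an)=cv2.minAreaRect(q);print('tray floor',c[j].round(),st[j,4],'c',np.round(c0,4),'sz',np.round(sz,4),round(an,1),'bbox',st[j,:4])
E
python3 -c "
from h import *
to(.653,.18,.165)
p,d,X,i,hsv=wrist('w3');trays(X,hsv,d)"
```

```text
clock: 4.58
eef_pos: [0.5923, 0.2981, 0.16]
tool_rot: [1.0, -0.001, -0.002, 0.001]
ft_force: [-1.1, -0.1, -0.3]
grip_width: 0.0263
t 4.58 tcp [0.5923 0.2981 0.16  ] yaw -0.2 F [-1.1 -0.1 -0.3] grip 0.0263
shift cm [ 6.11 11.79 -0.49] roll -0.2 tilt 0.31
red [281. 279.] 3852 ztop 0.177 centre 0.5948 0.3022 r 0.0146 mean [0.5946 0.3025]
```

View pics/w3.png

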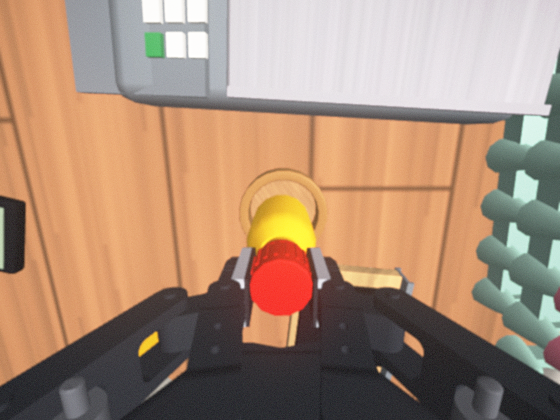

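```bash
python3 -c "
from h import *
to(.6508,.1748,.165)"; python3 -m inch '[[[2,2,4,-0.5,0],[2,4,8,-0.5,0],[2,5.8,12.3,-0.5,0],[2,5.8,12.3,-0.5,0],[2,5.8,12.3,-0.5,0]]]'; python3 -c "
from h import *
to(.6508,.1748,.117)
p,d,X,i,hsv=wrist('w4');trays(X,hsv,d)"
```

```text
t 4.62 tcp [0.5906 0.2983 0.1604] yaw -0.1 F [-0.2  0.2 -1.1] grip 0.0264
shift cm [ 6.04 12.34 -0.46] roll -0.1 tilt 0.38
clock: 5.25
eef_pos: [0.6472, 0.1756, 0.165]
tool_rot: [1.0, -0.001, -0.004, 0.001]
ft_force: [0.2, -0.8, -1.1]
grip_width: 0.0265
t 5.25 tcp [0.6472 0.1756 0.165 ] yaw -0.1 F [ 0.2 -0.8 -1.1] grip 0.0265
shift cm [0.4  0.06 4.8 ] roll -0.1 tilt 0.46
red [281. 279.] 3947 ztop 0.182 centre 0.6499 0.1796 r 0.0147 mean [0.6496 0.18  ]
red [ 10. 277.] 845 ztop 0.1155 centre 0.4554 0.1404 r 0.0106 mean [0.4581 0.1405]
```

View pics/w4.png

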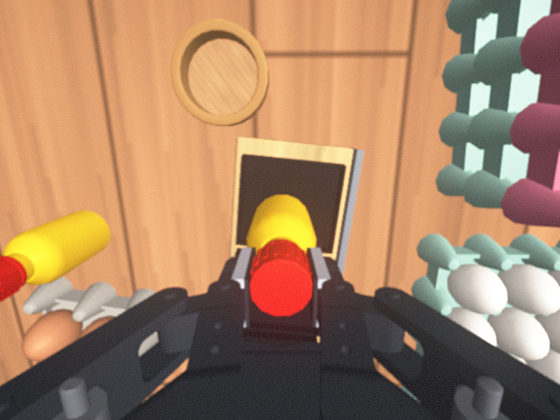

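```bash
cat >> h.py <<'E'
def ray(u,v,z,i):
    f=210/np.tan(np.radians(i['vfov']/2));R=np.array(i['R']);o=-R.T@np.array(i['t'])
    r=R.T@np.array([(u-i['cx'])/f,(v-i['cy'])/f,1]);return o+r*(z-o[2])/r[2]
E
python3 -c "
from h import *
from workcell import optics
i=optics.camera_info('wrist');p,d=optics.camera('wrist');X=cloud(p,d,i)
im=cv2.resize(p[120:270,220:380,::-1],None,fx=5,fy=4);cv2.imwrite('pics/w4c.png',im)
for r in (165,180,200,220,240):
  print(r,[(u,int(p[r,u].max()),X[r,u].round(3).tolist()) for u in list(range(232,256,3))+list(range(328,362,3))] )
print([(v,int(p[v,290].max()),X[v,290].round(4).tolist()) for v in range(136,170,2)])
"
```

```text
165 [(232, 236, [0.6, 0.212, -0.001]), (235, 214, [0.608, 0.215, 0.029]), (238, 249, [0.61, 0.215, 0.029]), (241, 118, [0.615, 0.217, 0.043]), (244, 87, [0.617, 0.216, 0.039]), (247, 83, [0.619, 0.216, 0.033]), (250, 85, [0.622, 0.216, 0.033]), (253, 85, [0.624, 0.216, 0.033]), (328, 86, [0.689, 0.217, 0.042]), (331, 82, [0.692, 0.217, 0.042]), (334, 96, [0.694, 0.217, 0.042]), (337, 108, [0.697, 0.217, 0.041]), (340, 122, [0.7, 0.217, 0.041]), (343, 182, [0.703, 0.216, 0.039]), (346, 254, [0.707, 0.215, 0.03]), (349, 255, [0.71, 0.215, 0.028]), (352, 111, [0.712, 0.216, 0.034]), (355, 176, [0.713, 0.217, 0.041]), (358, 189, [0.715, 0.217, 0.041]), (361, 203, [0.718, 0.217, 0.041])]
180 [(232, 236, [0.599, 0.197, -0.001]), (235, 233, [0.607, 0.202, 0.029]), (238, 244, [0.61, 0.202, 0.029]), (241, 86, [0.615, 0.204, 0.043]), (244, 78, [0.616, 0.202, 0.033]), (247, 87, [0.619, 0.202, 0.032]), (250, 81, [0.621, 0.202, 0.032]), (253, 82, [0.624, 0.202, 0.032]), (328, 81, [0.691, 0.202, 0.031]), (331, 83, [0.694, 0.202, 0.031]), (334, 81, [0.697, 0.202, 0.033]), (337, 91, [0.699, 0.202, 0
[... 2300 characters left out ...]
29, [0.731, 0.132, -0.001]), (361, 228, [0.735, 0.132, -0.001])]
[(136, 234, [0.6577, 0.2399, -0.0004]), (138, 234, [0.6577, 0.2381, 0.0]), (140, 235, [0.6577, 0.2362, 0.0001]), (142, 234, [0.6572, 0.235, 0.0205]), (144, 250, [0.657, 0.2336, 0.0302]), (146, 249, [0.657, 0.2319, 0.0297]), (148, 250, [0.6571, 0.2302, 0.0294]), (150, 250, [0.6571, 0.2284, 0.0293]), (152, 250, [0.6571, 0.2267, 0.0288]), (154, 250, [0.6571, 0.2249, 0.0288]), (156, 251, [0.6571, 0.2233, 0.0303]), (158, 251, [0.6571, 0.2215, 0.0298]), (160, 114, [0.6568, 0.2209, 0.0422]), (162, 81, [0.6568, 0.2193, 0.0431]), (164, 86, [0.6571, 0.2165, 0.033]), (166, 85, [0.6571, 0.2145, 0.0309]), (168, 88, [0.6571, 0.213, 0.0328])]
```

View pics/w4c.png

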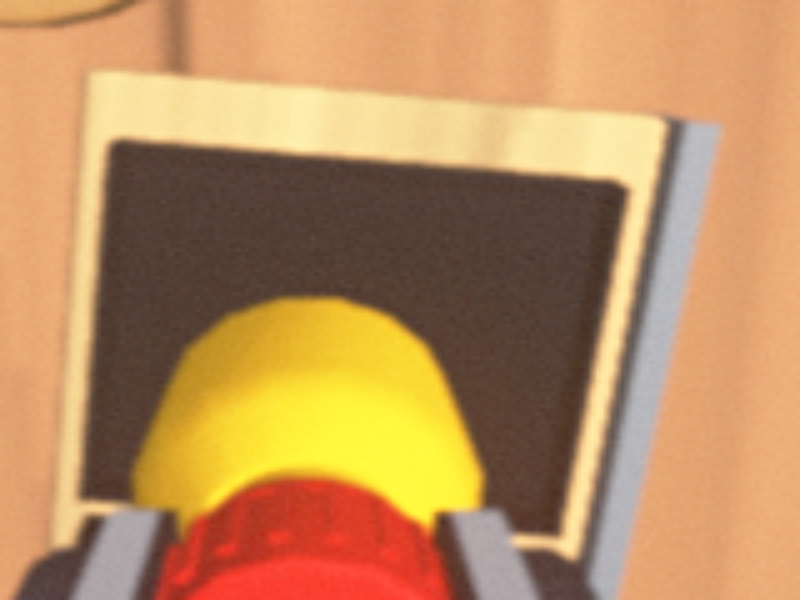

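```bash
python3 -c "
from h import *
to(.653,.1766,.118)
wrist('w5')"
```

```text
t 5.35 tcp [0.6473 0.1765 0.1652] yaw 0.0 F [-0.1  0.3 -0.4] grip 0.0263
shift cm [ 0.6  -0.02  4.72] roll 0.0 tilt 0.43
red [281. 279.] 3925 ztop 0.1823 centre 0.6502 0.1805 r 0.0146 mean [0.6497 0.181 ]
red [ 10. 277.] 844 ztop 0.1155 centre 0.4559 0.141 r 0.0108 mean [0.4581 0.1405]
```

```bash
python3 -m inch '[[[2,0.6,0,1,0],[2,0.6,0,2.5,0],[2,0.6,0,3.8,0],[2,0.6,0,4.5,0],[2,0.6,0,4.7,0]]]'; python3 -c "
from h import *
to(.653,.1766,.116)
wrist('w6')"
```

```text
clock: 6.02
eef_pos: [0.6527, 0.1763, 0.1172]
tool_rot: [1.0, 0.0, -0.004, 0.002]
ft_force: [-0.0, 0.5, -0.7]
grip_width: 0.0268
t 6.03 tcp [0.6527 0.1763 0.1172] yaw 0.0 F [-0.   0.5 -0.7] grip 0.0268
shift cm [ 0.03 -0.03  0.12] roll 0.0 tilt 0.51
red [281. 280.] 3929 ztop 0.1343 centre 0.6556 0.18 r 0.0147 mean [0.6551 0.1808]
```

```bash
python3 -m inch '[[[2,0,0,0.1,0],[2,0,0,0.15,0],[2,0,0,0.15,0],[5,0,0,0.15,0],[5,0,0,0.15,0]]]'; python3 -m inch '[[[5,0,0,0,0],[5,0,0,-2,0],[5,0,0,-5,0],[5,0,0,-9,0],[5,0,0,-13,0]]]';python3 -c "
from h import *
to(.443,.142,.25)
p,d,X,i,hsv=wrist('w7')
"
```

```text
clock: 6.7
eef_pos: [0.6531, 0.1764, 0.1164]
tool_rot: [1.0, 0.0, -0.003, 0.001]
ft_force: [0.0, 0.3, -0.1]
grip_width: 0.0497
clock: 7.32
eef_pos: [0.6539, 0.1768, 0.2476]
tool_rot: [1.0, 0.0, -0.003, 0.001]
ft_force: [0.8, -0.3, 0.7]
grip_width: 0.05
t 7.33 tcp [0.6539 0.1768 0.2476] yaw 0.0 F [ 0.8 -0.3  0.7] grip 0.05
shift cm [-21.09   3.47  -0.08] roll 0.0 tilt 0.43
red [281. 208.] 856 ztop 0.1334 centre 0.6554 0.1801 r 0.0139 mean [0.6553 0.1805]
red [ 63. 241.] 1209 ztop 0.1218 centre 0.4448 0.1422 r 0.0155 mean [0.4454 0.143 ]
```

View pics/w7.png

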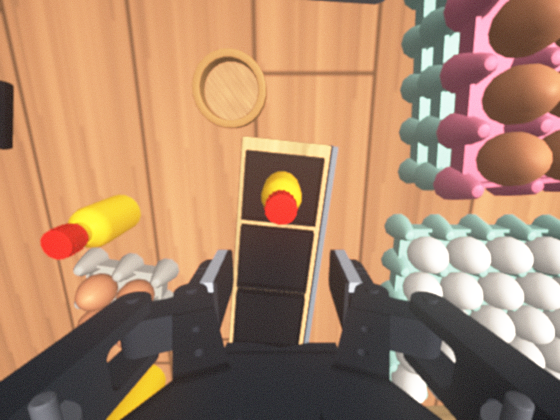

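Bottle c stands at (281,208) in tray 1. Trays 2 and 3 are visible at about (275,258) and (268,318). I'll fit the tray centres from the depth.

```bash
cat >> h.py <<'E'
from scipy.optimize import minimize
def fitrow(X,p,d,guess=(.656,.180,.098)):
    # fit tray outer rectangles (90 x 82, pitch 90) to dark tray pixels: maximise dark inside, light (board) outside
    dark=(p.max(-1)<125)&(d>0)&(X[...,2]>.024)&(X[...,2]<.047)
    board=(p.max(-1)>170)&(d>0)&(X[...,2]>.022)&(X[...,2]<.036)
    P=np.concatenate([X[dark],X[board]]);L=np.r_[np.ones(dark.sum()),np.zeros(board.sum())]
    k=(abs(P[:,0]-.64)<.08)&(P[:,1]>-.16)&(P[:,1]<.25);P,L=P[k],L[k]
    sg=lambda x:1/(1+np.exp(-x/.0015))
    def ins(g):
        q=P[:,:2]-g[:2];c,s=np.cos(g[2]),np.sin(g[2])
        a=q@[c,-s];b=q@[s,c]   # a across row, b along row (+y)
        o=np.zeros(len(P))
        for n in range(4): o=np.maximum(o,sg(.045-abs(a))*sg(.041-abs(b+.09*n)))
        return o
    r=minimize(lambda g:((ins(g)-L)**2).mean(),guess,method='Nelder-Mead',options=dict(xatol=1e-5,fatol=1e-9,initial_simplex=[guess,np.add(guess,(.004,0,0)),np.add(guess,(0,.004,0)),np.add(guess,(0,0,.02))]))
    g=r.x;print('row fit',g.round(4),'err',round(r.fun,4),'n',int(L.sum()),int((1-L).sum()))
    for n in range(4): print('bay',n+1,(g[:2]-.09*n*np.array([np.sin(g[2]),np.cos(g[2])])).round(4))
    return g
E
python3 -c "
from h import *
p,d,X,i,hsv=wrist('w8');fitrow(X,p,d)
z=np.load('top0.npz');fitrow(cloud(z['p'],z['d'],z),z['p'],z['d'])
"
```

```text
red [277. 207.] 813 ztop 0.1333 centre 0.6556 0.1801 r 0.0139 mean [0.6554 0.1804]
red [ 64. 240.] 1173 ztop 0.1219 centre 0.4447 0.1424 r 0.0153 mean [0.4453 0.143 ]
row fit [0.6558 0.1805 0.1025] err 0.0229 n 11200 2948
bay 1 [0.6558 0.1805]
bay 2 [0.6466 0.0909]
bay 3 [0.6373 0.0014]
bay 4 [ 0.6281 -0.0881]
row fit [0.6538 0.1791 0.1012] err 0.0619 n 2013 362
bay 1 [0.6538 0.1791]
bay 2 [0.6447 0.0896]
bay 3 [0.6356 0.    ]
bay 4 [ 0.6265 -0.0895]
```

```bash
python3 -m inch '[[[6,-5.3,0.9,0,0],[6,-10.6,1.8,0,0],[6,-16,2.7,0,0],[6,-21,3.5,0,0],[6,-21,3.5,0,0]]]';python3 -c "
from h import *
wrist('w9')
to(.443,.142,.105)
"
```

```text
clock: 8.05
eef_pos: [0.4418, 0.1413, 0.2514]
tool_rot: [1.0, 0.0, -0.0, 0.001]
ft_force: [0.9, 0.7, 0.7]
grip_width: 0.0598
red [521. 167.] 1382 ztop 0.1336 centre 0.655 0.18 r 0.0149 mean [0.6541 0.18  ]
red [280. 206.] 814 ztop 0.1224 centre 0.444 0.1426 r 0.0146 mean [0.444  0.1429]
t 8.1 tcp [0.4447 0.142  0.2521] yaw 0.0 F [0.6 1.  0.7] grip 0.06
shift cm [-0.22  0.   14.71] roll 0.0 tilt 0.2
```

```bash
python3 -m inch '[[[6,0,-0.1,5,0],[6,0,-0.1,9,0],[6,0,-0.1,12,0],[6,0,-0.1,14.7,0],[6,0,-0.1,14.7,0]]]';python3 -m inch '[[[2,0,0,0,0],[2,0,0,0,0],[2,0,0,0,0],[2,0,0,0,0],[2,0,0,-1,0]]]'; python3 -m inch '[[[2,0,0,-2,0],[2,0,0,-4,0],[2,0,0,-6,0],[2,0,0,-7.5,0],[2,0,0,-7.5,0]]]';python3 -c "
from h import *
wrist('w10')
to(.6466,.0909,.19)
"
```

```text
clock: 8.72
eef_pos: [0.4446, 0.1427, 0.103]
tool_rot: [1.0, 0.0, -0.0, 0.001]
ft_force: [0.1, 0.4, 0.8]
grip_width: 0.0603
clock: 9.35
eef_pos: [0.444, 0.1425, 0.1128]
tool_rot: [1.0, 0.0, -0.001, 0.001]
ft_force: [0.2, -0.3, -2.7]
grip_width: 0.028
clock: 9.98
eef_pos: [0.4451, 0.1429, 0.1891]
tool_rot: [1.0, 0.0, 0.0, 0.001]
ft_force: [-0.3, -0.0, -1.7]
grip_width: 0.0285
red [556. 179.] 200 ztop 0.1154 centre 0.6438 0.1769 r 0.0087 mean [0.6419 0.1772]
red [281. 289.] 4366 ztop 0.2078 centre 0.4478 0.1421 r 0.0156 mean [0.4475 0.1431]
t 10.03 tcp [0.4444 0.1427 0.1881] yaw 0.0 F [-0.5  0.  -2.1] grip 0.0284
shift cm [20.22  5.19 -0.2 ] roll 0.0 tilt 0.12
```

View pics/w10.png

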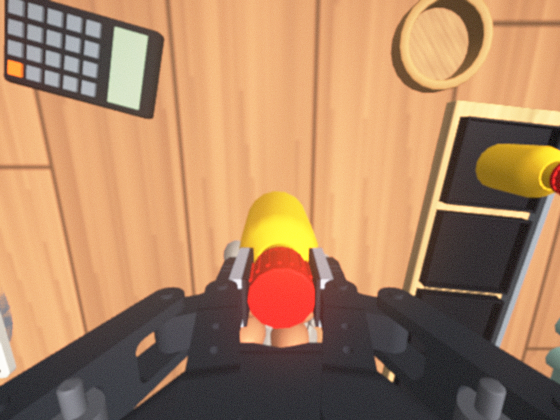

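```bash
python3 -m inch '[[[2,3.5,2,0,0],[2,8,4,0,0],[2,13,5.1,0,0],[2,17.5,5.1,0,0],[2,19.9,5.1,0,0]]]';python3 -m inch '[[[2,0,0,0,0],[2,0,0,0,0],[2,0,0,0,0],[2,0,0,0,0],[2,0,0,0,0]]]';python3 -c "
from h import *
p,d,X,i,hsv=wrist('w11')
fitrow(X,p,d)
to(.6466,.0909,.14)
"
```

```text
clock: 10.65
eef_pos: [0.6448, 0.0911, 0.1859]
tool_rot: [1.0, -0.0, -0.001, 0.001]
ft_force: [-1.1, -0.6, -2.0]
grip_width: 0.0283
clock: 11.28
eef_pos: [0.6445, 0.0912, 0.1864]
tool_rot: [1.0, -0.0, -0.001, 0.001]
ft_force: [-0.3, 1.1, -2.0]
grip_width: 0.0287
red [295.  95.] 1907 ztop 0.1335 centre 0.6553 0.1798 r 0.0139 mean [0.6553 0.1799]
red [281. 290.] 4526 ztop 0.205 centre 0.6476 0.0904 r 0.0155 mean [0.647  0.0914]
row fit [0.6557 0.1805 0.1005] err 0.0383 n 12940 4618
bay 1 [0.6557 0.1805]
bay 2 [0.6467 0.091 ]
bay 3 [0.6377 0.0015]
bay 4 [ 0.6287 -0.0881]
t 11.32 tcp [0.6446 0.0912 0.1863] yaw -0.0 F [-0.1 -0.3 -1.7] grip 0.0282
shift cm [0.21 0.02 4.63] roll -0.0 tilt 0.19
```

View pics/w11.png

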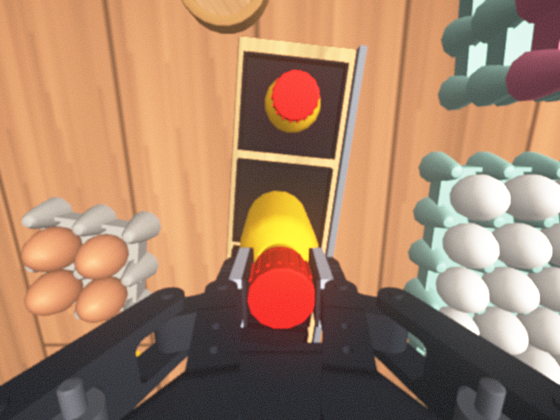

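Bottle a is centred over tray 2, with its cap at (281,290), and c stands in tray 1 at (295,95). Lower and release.

```bash
python3 -m inch '[[[2,0,0,1.5,0],[2,0,0,3,0],[2,0,0,4.2,0],[2,0,0,4.8,0],[2,0,0,4.95,0]]]'; python3 -m inch '[[[2,0,0,0.05,0],[5,0,0,0.05,0],[5,0,0,0,0],[5,0,0,0,0],[5,0,0,-2,0]]]';python3 -m inch '[[[5,0,0,-3,0],[5,0,0,-6,0],[5,0,0,-9,0],[5,0,0,-11,0],[5,0,0,-11,0]]]';python3 -c "
from h import *
p,d,X,i,hsv=wrist('w12')
fitrow(X,p,d)
to(.445,-.31,.25)
"
```

```text
clock: 11.95
eef_pos: [0.644, 0.0911, 0.1372]
tool_rot: [1.0, -0.0, -0.002, 0.001]
ft_force: [-3.8, -0.6, 6.6]
grip_width: 0.0289
clock: 12.58
eef_pos: [0.6428, 0.0909, 0.1553]
tool_rot: [1.0, -0.0, -0.004, 0.001]
ft_force: [0.4, 0.0, -0.1]
grip_width: 0.0497
clock: 13.2
eef_pos: [0.6448, 0.0914, 0.2674]
tool_rot: [1.0, -0.0, -0.001, 0.001]
ft_force: [0.3, -0.0, -1.2]
grip_width: 0.0497
red [290. 107.] 816 ztop 0.1334 centre 0.6553 0.1797 r 0.0137 mean [0.6552 0.1796]
red [275. 214.] 1006 ztop 0.1553 centre 0.642 0.0901 r 0.015 mean [0.642  0.0905]
row fit [0.6558 0.1804 0.1022] err 0.0192 n 14158 4062
bay 1 [0.6558 0.1804]
bay 2 [0.6467 0.0909]
bay 3 [0.6375 0.0014]
bay 4 [ 0.6283 -0.0882]
t 13.25 tcp [0.6441 0.0913 0.2657] yaw -0.0 F [ 0.5  0.5 -1.4] grip 0.05
shift cm [-19.88  40.13   1.79] roll -0.0 tilt 0.37
```

View pics/w12.png

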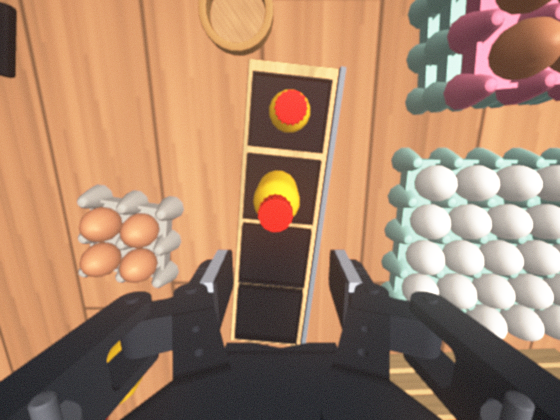

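Bottle a stands upright in tray 2, but its cap at (275,214) is about 5 mm off-centre in x. I'll regrip it, raise it slightly and recentre it.

```bash
python3 -m inch '[[[5,-0.45,0.1,4,0],[5,-0.45,0.1,8,0],[5,-0.45,0.1,11,0],[5,-0.45,0.1,12.6,0],[5,-0.45,0.1,12.6,0]]]'; python3 -m inch '[[[2,0,0,0,0],[2,0,0,0,0],[2,0,0,0,0],[2,0,0,0,0],[2,0,0,-0.7,0]]]';python3 -c "
from h import *
p,d,X,i,hsv=wrist('w13')
fitrow(X,p,d)
to(.6444,.0913,.139)
"
```

```text
clock: 13.88
eef_pos: [0.6376, 0.0898, 0.1377]
tool_rot: [1.0, -0.0, -0.005, 0.002]
ft_force: [-0.3, 0.3, -0.1]
grip_width: 0.0497
clock: 14.5
eef_pos: [0.6369, 0.0897, 0.1441]
tool_rot: [1.0, -0.0, -0.006, 0.002]
ft_force: [-0.8, -0.1, -1.7]
grip_width: 0.0287
red [317.  80.] 3480 ztop 0.1334 centre 0.6554 0.1796 r 0.0141 mean [0.6551 0.1798]
red [281. 285.] 4331 ztop 0.1603 centre 0.6394 0.0896 r 0.0156 mean [0.6393 0.0908]
row fit [0.6558 0.18   0.1024] err 0.049 n 17265 5767
bay 1 [0.6558 0.18  ]
bay 2 [0.6466 0.0905]
bay 3 [0.6374 0.001 ]
bay 4 [ 0.6282 -0.0886]
t 14.55 tcp [0.6374 0.0898 0.1453] yaw -0.0 F [ 0.9 -0.  -0.3] grip 0.0284
shift cm [ 0.71 -0.15  0.62] roll -0.0 tilt 0.62
```

```bash
python3 -m inch '[[[2,0.4,-0.05,0,0],[2,0.75,-0.1,0,0],[2,0.75,-0.1,0,0],[2,0.75,-0.1,0.3,0],[2,0.75,-0.1,0.4,0]]]'; python3 -c "
from h import *
wrist('w14')
to(.6444,.0913,.139)
"
```

```text
clock: 15.18
eef_pos: [0.6445, 0.0907, 0.1407]
tool_rot: [1.0, -0.0, -0.006, 0.002]
ft_force: [0.8, 0.8, -1.2]
grip_width: 0.0284
red [300.  80.] 3581 ztop 0.1334 centre 0.6552 0.1797 r 0.014 mean [0.6552 0.1798]
red [281. 285.] 4348 ztop 0.1568 centre 0.6472 0.0909 r 0.0153 mean [0.6469 0.0918]
t 15.22 tcp [0.6445 0.0907 0.1407] yaw -0.0 F [-0.5 -0.1 -1.6] grip 0.0282
shift cm [-0.01 -0.06  0.16] roll -0.0 tilt 0.68
```

```bash
python3 -m inch '[[[2,0,0,0.1,0],[2,0,0,0.15,0],[4,0,0,0.15,0],[4,0,0,0.15,0],[4,0,0,0.15,0]]]'; python3 -m inch '[[[5,0,0,0,0],[5,0,0,-2,0],[5,0,0,-5,0],[5,0,0,-9,0],[5,0,0,-13,0]]]';python3 -c "
from h import *
p,d,X,i,hsv=wrist('w15')
fitrow(X,p,d)
to(.445,-.31,.25)
"
```

```text
clock: 15.85
eef_pos: [0.6447, 0.0908, 0.1395]
tool_rot: [1.0, -0.0, -0.005, 0.002]
ft_force: [-0.0, -0.5, -0.0]
grip_width: 0.0398
clock: 16.48
eef_pos: [0.6459, 0.0911, 0.2707]
tool_rot: [1.0, -0.0, -0.005, 0.002]
ft_force: [0.4, 0.3, -0.4]
grip_width: 0.0502
red [290. 107.] 790 ztop 0.1335 centre 0.655 0.1796 r 0.0137 mean [0.6552 0.1795]
red [281. 212.] 975 ztop 0.1554 centre 0.6474 0.0909 r 0.0149 mean [0.6474 0.0913]
row fit [0.6558 0.1804 0.1022] err 0.0196 n 13954 4053
bay 1 [0.6558 0.1804]
bay 2 [0.6466 0.0909]
bay 3 [0.6374 0.0014]
bay 4 [ 0.6283 -0.0882]
t 16.52 tcp [0.6478 0.0914 0.2775] yaw -0.0 F [-0.1  0.1  5.4] grip 0.0502
shift cm [-20.27  40.15   2.84] roll -0.0 tilt 0.11
```

Bottle a is now centred in tray 2. Next is bottle d.

```bash
python3 -m inch '[[[6,-2.6,5,0,0],[6,-5.2,10,0,0],[6,-7.8,15,0,0],[6,-10.4,20,0,0],[6,-13,25.5,0,0]]]'; python3 -m inch '[[[6,-2,4.5,1,0],[6,-4,9,2,0],[6,-7,13.5,2.5,0],[6,-7,14.5,2.8,0],[6,-7,14.5,2.8,0]]]';python3 -c "
from h import *
wrist('w16')
to(.445,-.31,.127)
"
```

```text
clock: 17.15
eef_pos: [0.5169, -0.1648, 0.2783]
tool_rot: [1.0, 0.0, 0.0, 0.001]
ft_force: [0.7, -0.3, 0.8]
grip_width: 0.0601
clock: 17.77
eef_pos: [0.4469, -0.3102, 0.2504]
tool_rot: [1.0, -0.0, 0.0, 0.001]
ft_force: [-0.0, 0.2, -0.2]
grip_width: 0.0602
red [278. 213.] 1240 ztop 0.1444 centre 0.4468 -0.3089 r 0.0167 mean [ 0.4468 -0.3085]
t 17.82 tcp [ 0.4473 -0.3095  0.2506] yaw 0.0 F [ 0.2  0.3 -0.5] grip 0.0602
shift cm [-0.24  0.03 12.36] roll 0.0 tilt 0.1
```

View pics/w16.png

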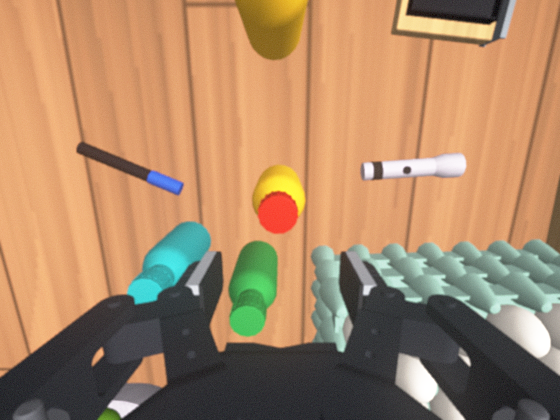

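```bash
python3 -m inch '[[[6,-0.2,0,4,0],[6,-0.2,0,8,0],[6,-0.2,0,11,0],[6,-0.2,0,12.3,0],[6,-0.2,0,12.3,0]]]';python3 -m inch '[[[2,0,0,0,0],[2,0,0,0,0],[2,0,0,0,0],[2,0,0,0,0],[2,0,0,-1,0]]]'; python3 -m inch '[[[2,0,0,-2,0],[2,0,0,-4,0],[2,0,0,-6,0],[2,0,0,-7,0],[2,0,0,-7,0]]]';python3 -c "
from h import *
wrist('w17')
to(.6466,.0909,.19)
"
```

```text
clock: 18.45
eef_pos: [0.4458, -0.3086, 0.1273]
tool_rot: [1.0, 0.001, -0.0, 0.0]
ft_force: [-0.4, 0.5, -0.2]
grip_width: 0.06
clock: 19.08
eef_pos: [0.4452, -0.3083, 0.1371]
tool_rot: [1.0, 0.001, -0.001, -0.0]
ft_force: [0.3, 0.8, -2.1]
grip_width: 0.0323
clock: 19.7
eef_pos: [0.4456, -0.3085, 0.2077]
tool_rot: [1.0, 0.001, -0.0, 0.0]
ft_force: [-0.0, 0.2, -1.6]
grip_width: 0.0325
red [281. 285.] 5072 ztop 0.2231 centre 0.4484 -0.3088 r 0.0173 mean [ 0.4481 -0.3078]
t 19.75 tcp [ 0.4452 -0.3082  0.2068] yaw 0.1 F [-0.8 -0.4 -2.4] grip 0.0327
shift cm [ 20.22 -39.87   1.66] roll 0.1 tilt 0.11
```

View pics/w17.png

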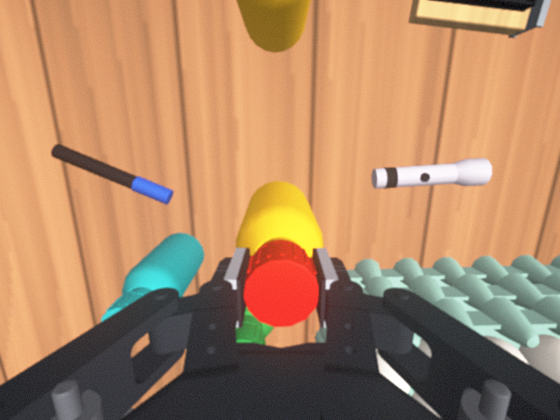

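```bash
python3 -m inch '[[[2,3.5,-3,0,0],[2,7.5,-7,0,0],[2,11.5,-11.5,0,0],[2,14,-16.5,0,0],[2,16,-21.5,0,0]]]'; python3 -c "
from h import *
to(.6347,.0018,.207)"
```

```text
clock: 20.38
eef_pos: [0.605, -0.0912, 0.2047]
tool_rot: [1.0, 0.001, -0.002, -0.0]
ft_force: [-0.3, -1.0, -1.4]
grip_width: 0.0322
t 20.38 tcp [ 0.605  -0.0912  0.2047] yaw 0.1 F [-0.3 -1.  -1.4] grip 0.0322
shift cm [ 2.99 -9.29 -0.23] roll 0.1 tilt 0.26
```

```bash
python3 -m inch '[[[2,1.3,-4,-0.2,0],[2,2.6,-8,-0.2,0],[2,3,-9.3,-0.2,0],[2,3,-9.3,-0.2,0],[2,3,-9.3,-0.2,0]]]'; python3 -c "
from h import *
p,d,X,i,hsv=wrist('w18')
fitrow(X,p,d)
to(.6347,.0018,.162)"
```

```text
clock: 21.0
eef_pos: [0.6343, 0.0006, 0.2062]
tool_rot: [1.0, 0.0, -0.003, -0.0]
ft_force: [-0.1, -0.5, -1.8]
grip_width: 0.0323
red [300.  91.] 2236 ztop 0.1555 centre 0.6474 0.0905 r 0.015 mean [0.6473 0.0907]
red [281. 285.] 5107 ztop 0.2216 centre 0.6372 0.0004 r 0.0177 mean [0.6368 0.0013]
row fit [0.6558 0.1796 0.1028] err 0.0392 n 12503 3960
bay 1 [0.6558 0.1796]
bay 2 [0.6466 0.09  ]
bay 3 [6.374e-01 5.000e-04]
bay 4 [ 0.6281 -0.089 ]
t 21.05 tcp [6.344e-01 4.000e-04 2.064e-01] yaw 0.0 F [ 0.2  0.2 -3.4] grip 0.0325
shift cm [ 0.05 -0.14  4.44] roll 0.0 tilt 0.3
```

View pics/w18.png

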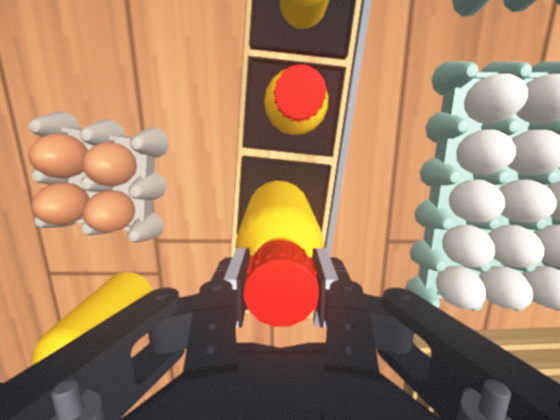

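Bottle d is over tray 3 (cap at (281,285)), about 1 mm off. Lower it.

```bash
python3 -m inch '[[[2,0,0,1.3,0],[2,0,-0.05,2.6,0],[2,0,-0.05,3.6,0],[2,0,-0.05,4.1,0],[2,0,-0.05,4.2,0]]]'; python3 -c "
from h import *
wrist('w19')
to(.6347,.0018,.162)"
```

```text
clock: 21.68
eef_pos: [0.634, 0.0009, 0.1639]
tool_rot: [1.0, 0.0, -0.003, -0.0]
ft_force: [-1.2, 0.1, -1.5]
grip_width: 0.0324
red [306.  80.] 3920 ztop 0.1554 centre 0.6473 0.0905 r 0.015 mean [0.6472 0.0907]
red [281. 286.] 5237 ztop 0.1793 centre 0.6368 0.0006 r 0.0176 mean [0.6364 0.0015]
t 21.73 tcp [0.6342 0.0009 0.1642] yaw 0.0 F [-0.4  0.6 -1. ] grip 0.0324
shift cm [ 0.05 -0.09  0.22] roll 0.0 tilt 0.31
```

```bash
python3 -m inch '[[[2,0.05,-0.05,0.15,0],[2,0.05,-0.05,0.22,0],[4.4,0.05,-0.05,0.22,0],[4.4,0.05,-0.05,0.22,0],[4.4,0.05,-0.05,0.22,0]]]'; python3 -m inch '[[[5.2,0,0,0,0],[5.2,0,0,-2,0],[5.2,0,0,-5,0],[5.2,0,0,-8,0],[5.2,0,0,-11,0]]]';python3 -c "
from h import *
p,d,X,i,hsv=wrist('w20')
fitrow(X,p,d)
to(.44,-.133,.27)
"
```

```text
clock: 22.35
eef_pos: [0.6349, 0.0014, 0.1625]
tool_rot: [1.0, 0.0, -0.002, -0.0]
ft_force: [-0.7, 0.0, -0.5]
grip_width: 0.0441
clock: 22.98
eef_pos: [0.6354, 0.0014, 0.2736]
tool_rot: [1.0, 0.0, -0.002, -0.0]
ft_force: [1.0, 0.1, 0.3]
grip_width: 0.0517
red [302.   7.] 389 ztop 0.1329 centre 0.6552 0.1709 r 0.0105 mean [0.6553 0.1688]
red [293. 105.] 1046 ztop 0.1555 centre 0.647 0.0902 r 0.0144 mean [0.6472 0.0904]
red [276. 218.] 1436 ztop 0.1773 centre 0.6339 0.0014 r 0.0171 mean [0.6339 0.0021]
red [ 75. 325.] 67 ztop 0.3297 centre 0.5769 0.0142 r 0.0007 mean [0.5768 0.0141]
row fit [0.6558 0.1797 0.1022] err 0.0211 n 12425 3956
bay 1 [0.6558 0.1797]
bay 2 [0.6466 0.0901]
bay 3 [6.374e-01 6.000e-04]
bay 4 [ 0.6283 -0.0889]
t 23.02 tcp [0.6369 0.0014 0.2785] yaw 0.0 F [0.6 0.3 3.8] grip 0.0518
shift cm [-19.7   13.44   0.78] roll 0.0 tilt 0.19
```

View pics/w20.png

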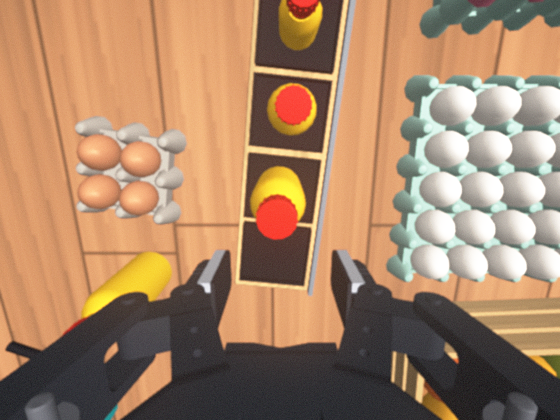

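Bottle d stands upright in tray 3, 3.5 mm off-centre, which is fine. Now the largest, bottle b.

```bash
python3 -m inch '[[[6.5,-4.8,3.3,0,0],[6.5,-9.6,6.6,0,0],[6.5,-14.4,9.9,0,0],[6.5,-19.5,13.4,0,0],[6.5,-19.5,13.4,0,0]]]';python3 -c "
from h import *
wrist('w21')
to(.44,-.133,.151)
"
```

```text
clock: 23.65
eef_pos: [0.4385, -0.1342, 0.2781]
tool_rot: [1.0, -0.002, 0.001, 0.0]
ft_force: [-0.6, -0.3, 0.9]
grip_width: 0.0648
red [536.  37.] 2367 ztop 0.1775 centre 0.6324 0.0008 r 0.0167 mean [ 6.275e-01 -1.000e-04]
red [281. 209.] 1490 ztop 0.1683 centre 0.4414 -0.1303 r 0.0188 mean [ 0.4416 -0.1296]
t 23.7 tcp [ 0.4407 -0.1336  0.2783] yaw -0.2 F [1.8 0.6 0.2] grip 0.065
shift cm [-0.13 -0.05 12.73] roll -0.2 tilt 0.27
```

View pics/w21.png

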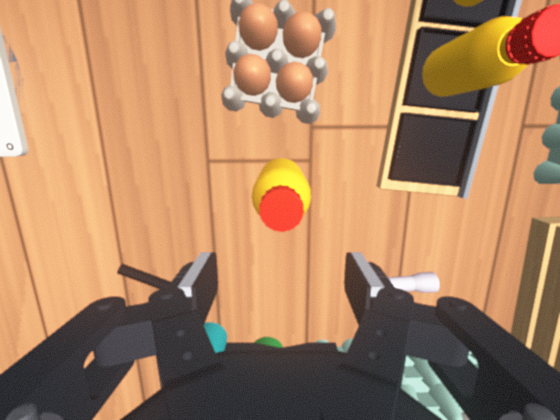

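```bash
python3 -m inch '[[[6.5,-0.15,-0.25,4,0],[6.5,-0.15,-0.25,8,0],[6.5,-0.15,-0.25,11,0],[6.5,-0.15,-0.25,12.7,0],[6.5,-0.15,-0.25,12.7,0]]]';python3 -m inch '[[[2.5,0,0,0,0],[2.5,0,0,0,0],[2.5,0,0,0,0],[2.5,0,0,0,0],[2.5,0,0,-1,0]]]'; python3 -m inch '[[[2.5,0,0,-2,0],[2.5,0,0,-4,0],[2.5,0,0,-6,0],[2.5,0,0,-7,0],[2.5,0,0,-7,0]]]';python3 -c "
from h import *
wrist('w22')
to(.6255,-.0885,.23)
"
```

```text
clock: 24.32
eef_pos: [0.4399, -0.1301, 0.1499]
tool_rot: [1.0, -0.001, 0.001, -0.001]
ft_force: [0.2, 0.3, 1.2]
grip_width: 0.0649
clock: 24.95
eef_pos: [0.4387, -0.1299, 0.1592]
tool_rot: [1.0, -0.001, -0.0, -0.001]
ft_force: [0.3, -1.0, -4.1]
grip_width: 0.0363
clock: 25.58
eef_pos: [0.4389, -0.1301, 0.2296]
tool_rot: [1.0, -0.001, -0.0, -0.001]
ft_force: [-0.1, 0.3, -3.8]
grip_width: 0.0366
red [281. 289.] 6170 ztop 0.2471 centre 0.4414 -0.1302 r 0.0197 mean [ 0.4413 -0.1294]
t 25.62 tcp [ 0.4385 -0.13    0.2288] yaw -0.1 F [-0.1  0.2 -4.2] grip 0.0364
shift cm [18.7  -4.17 -0.14] roll -0.1 tilt 0.14
```

View pics/w22.png

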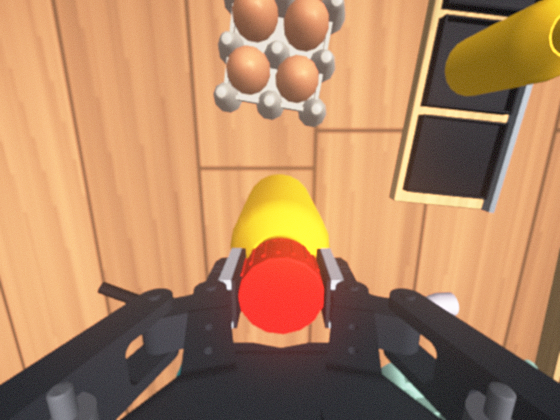

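```bash
python3 -m inch '[[[2.5,4,-0.5,0,0],[2.5,9,-1.5,0,0],[2.5,14,-3,0,0],[2.5,18,-4,0,0],[2.5,18.7,-4.15,0,0]]]';python3 -c "
from h import *
p,d,X,i,hsv=wrist('w23')
fitrow(X,p,d)
to(.6255,-.0885,.184)
"
```

```text
clock: 26.25
eef_pos: [0.6269, -0.0876, 0.2256]
tool_rot: [1.0, 0.0, -0.002, -0.001]
ft_force: [-1.2, -0.4, -3.9]
grip_width: 0.0366
red [289.  93.] 2788 ztop 0.1775 centre 0.634 0.0013 r 0.017 mean [0.6338 0.0014]
red [281. 288.] 6265 ztop 0.243 centre 0.6296 -0.0867 r 0.0199 mean [ 0.6294 -0.0868]
row fit [0.6559 0.1795 0.1029] err 0.0333 n 8928 3324
bay 1 [0.6559 0.1795]
bay 2 [0.6467 0.09  ]
bay 3 [6.374e-01 4.000e-04]
bay 4 [ 0.6282 -0.0891]
t 26.3 tcp [ 0.6264 -0.0879  0.2259] yaw -0.0 F [ 1.6 -1.6 -2.9] grip 0.0364
shift cm [-0.07  0.07  4.19] roll -0.0 tilt 0.32
```

View pics/w23.png

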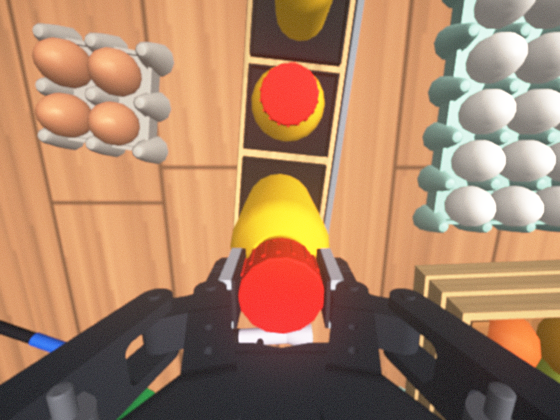

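```bash
python3 -m inch '[[[2.5,-0.1,0.15,0.8,0],[2.5,-0.1,0.15,2.2,0],[2.5,-0.1,0.15,3.3,0],[2.5,-0.1,0.15,3.8,0],[2.5,-0.1,0.15,3.9,0]]]'; python3 -c "
from h import *
wrist('w24')
to(.6255,-.0885,.184)"
```

```text
clock: 26.92
eef_pos: [0.6248, -0.0894, 0.1865]
tool_rot: [1.0, -0.0, -0.003, -0.001]
ft_force: [-0.5, 1.0, -3.2]
grip_width: 0.0362
red [296.  77.] 5042 ztop 0.1774 centre 0.6337 0.0013 r 0.0169 mean [0.6337 0.0016]
red [281. 288.] 6246 ztop 0.2041 centre 0.628 -0.0896 r 0.02 mean [ 0.6273 -0.0887]
t 26.98 tcp [ 0.6251 -0.0894  0.1868] yaw -0.0 F [ 0.5  0.6 -3.6] grip 0.0364
shift cm [ 0.04 -0.09  0.28] roll -0.0 tilt 0.32
```

```bash
python3 -m inch '[[[2.5,0.05,-0.05,0.2,0],[2.5,0.05,-0.05,0.28,0],[4.6,0.05,-0.05,0.28,0],[4.8,0.05,-0.05,0.28,0],[4.8,0.05,-0.05,0.28,0]]]'; python3 -m inch '[[[5.5,0,0,0,0],[5.5,0,0,-2,0],[5.5,0,0,-5,0],[5.5,0,0,-8,0],[5.5,0,0,-11,0]]]';python3 -c "
from h import *
p,d,X,i,hsv=wrist('w25')
fitrow(X,p,d)
to(.634,.0014,.27)
"
```

```text
clock: 27.6
eef_pos: [0.6259, -0.0889, 0.1847]
tool_rot: [1.0, -0.0, -0.002, -0.001]
ft_force: [-0.4, -0.1, -0.9]
grip_width: 0.0482
clock: 28.22
eef_pos: [0.6263, -0.0891, 0.2959]
tool_rot: [1.0, -0.0, -0.002, -0.001]
ft_force: [0.3, -0.1, -0.2]
grip_width: 0.0553
red [303.   7.] 406 ztop 0.1549 centre 0.6475 0.0807 r 0.0109 mean [0.6473 0.0786]
red [287. 103.] 1340 ztop 0.1775 centre 0.6339 0.0008 r 0.0162 mean [0.6338 0.0011]
red [277. 218.] 1687 ztop 0.2013 centre 0.6255 -0.089 r 0.019 mean [ 0.6252 -0.0882]
row fit [0.6558 0.1797 0.102 ] err 0.0251 n 6566 2986
bay 1 [0.6558 0.1797]
bay 2 [0.6467 0.0901]
bay 3 [6.375e-01 6.000e-04]
bay 4 [ 0.6283 -0.0889]
t 28.27 tcp [ 0.6277 -0.0894  0.3007] yaw -0.0 F [0.8 0.5 3. ] grip 0.0553
shift cm [ 0.62 -9.07  3.08] roll -0.0 tilt 0.25
```

View pics/w25.png

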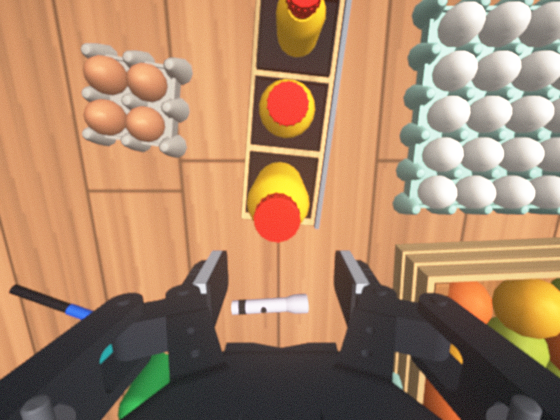

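All are within about 3.5 mm of their tray centres. Back the arm off and check with the fixed cameras.

```bash
python3 -m inch '[[[5.5,-4,0,0,0],[5.5,-10,0,0,0],[5.5,-15,0,0,0],[5.5,-20,0,0,0],[5.5,-22,0,0,0]]]'
python3 - <<'E'
from h import *
from workcell import optics
for n in ['scene','top']:
    p,d=optics.camera(n);cv2.imwrite(f'pics/{n}9.png',p[:,:,::-1]);i=optics.camera_info(n);X=cloud(p,d,i)
    hsv=cv2.cvtColor(p,cv2.COLOR_RGB2HSV);h,s,v=[hsv[...,k].astype(int) for k in range(3)]
    for nm,m in dict(red=((h<6)|(h>172))&(s>170)&(X[...,2]>.08)&(X[...,0]<.72)&(abs(X[...,1])<.4)&(X[...,0]>.55),egg=(h<18)&(s>60)&(s<190)&(X[...,2]>.045)&(X[...,0]>.37)&(X[...,0]<.5)&(abs(X[...,1])<.09)).items():
        k,l,st,c=cv2.connectedComponentsWithStats((m&(d>0)).astype(np.uint8))
        for j in range(1,k):
            if st[j,4]>30: q=X[l==j];print(n,nm,c[j].round(),q.mean(0).round(3),'top',q[:,2].max().round(3))
z0=cv2.imread('pics/top0.png');z1=cv2.imread('pics/top9.png')
a=z0[215:275,255:310].astype(int);b=z1[215:275,255:310].astype(int);print('egg-region diff',abs(a-b).mean())
E
```

```text
clock: 28.9
eef_pos: [0.405, -0.0892, 0.3001]
tool_rot: [1.0, -0.0, 0.002, -0.001]
ft_force: [0.2, 0.1, 0.8]
grip_width: 0.055
scene red [263. 196.] [ 0.632 -0.094  0.196] top 0.206
scene red [296. 198.] [ 0.64  -0.005  0.172] top 0.182
scene red [328. 200.] [0.652 0.084 0.149] top 0.159
scene red [357. 201.] [0.659 0.173 0.127] top 0.138
scene egg [279. 197.] [0.451 0.033 0.06 ] top 0.076
top red [240. 178.] [0.651 0.178 0.131] top 0.14
top red [265. 178.] [0.644 0.09  0.153] top 0.163
top red [290. 180.] [0.629 0.    0.175] top 0.185
top red [316. 181.] [ 0.621 -0.089  0.199] top 0.212
top egg [279. 233.] [0.462 0.037 0.061] top 0.076
top egg [292. 235.] [ 0.453 -0.011  0.061] top 0.077
top egg [277. 246.] [0.413 0.046 0.061] top 0.077
top egg [290. 248.] [ 0.405 -0.003  0.061] top 0.076
egg-region diff 12.134444444444444
```

View pics/scene9.png

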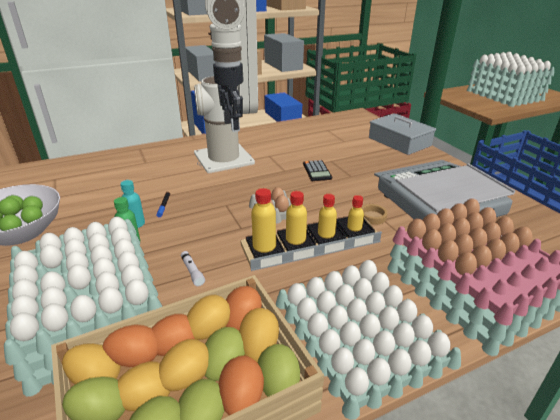

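View pics/top9.png

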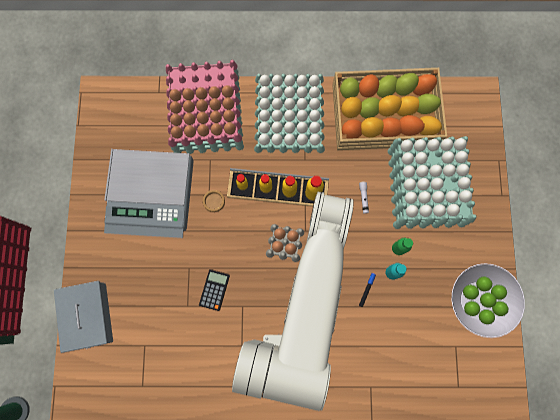

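The scene view shows four upright bottles rising from the scale end, with caps at (357,201), (328,200), (296,198) and (263,196). The eggs' top-view pixels are unchanged: (279,233), (292,235), (277,246) and (290,248). The arm is clear, so I'm handing in.

```bash
python3 -c "
from workcell import ticket,get_obs
print(get_obs()['clock']);print(ticket.job_done())"
```

```text
29.0
the job is handed in; nothing more can be done
None
```

The four yellow bottles now stand upright in the trays and the job is handed in, at 29 s of the 106 s allowed. The scale is at the left (+y) end, so the order runs smallest to largest from there: c in bay 1, a in bay 2, d in bay 3 and b in bay 4.

- **Centring:** the last wrist-camera checks put each bottle's cap within about 1 mm (c, a), 3.5 mm (d) and 3 mm (b) of its tray centre. Bottle a was about 5 mm off when first released, so I gripped it again and recentred it. I left d and b as they were.
- **Egg box and look-alikes:** the four eggs sit at the same top-view pixels as at the start. A plain pixel difference over that area was not zero; I put that down to the arm and its shadow being in view. I never touched the green and turquoise bottles.
- **Camera disagreement:** the top camera placed the trays about 2 mm from where the wrist camera did, and the fixed cameras read the cap tops about 5–10 mm too high. I used the wrist camera for placing; its cap heights matched the given sizes to about 1 mm.
- **Forces:** the highest reading I saw was about 8 N, when bottle a touched its tray floor.

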